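# Load a cap magazine into the cap feeder until its catch clicks

## Task

Load the full cap magazine into the cap feeder: lift it off its loading stand, lay it on the feeder's entry bed with its nose started between the guide plates, and let go of it there. Then take it by the tab on its tail and slide it all the way in, until the feeder's spring catch has snapped into the notch in its side, and leave it there. Keep the magazine upright all the time, so that no caps spill, and do not disturb the tubes, the loose caps or the tape roll near by.

Things in the scene. Friction and masses are not known exactly. Their poses are not given: they have to be found in the camera images.
- cap_magazine: cap magazine to load, loose, about 0.4 kg: aluminium channel full of white caps on edge, black ends. Body 145 mm long (own x -72.5 to 72.5), 54 wide (y), 54 high (z 0 to 54); origin at the centre of its underside, x towards its nose, z up. A black tab stands out behind the tail plate. Starts on the loading stand, its x along the stand's; carry it across its 54 mm width at mid-length
- magazine_tab (a point): middle of the magazine's tail tab, 96 mm behind the magazine's origin along x and 28 mm above its underside; axes as the magazine's. The black tab is 10 mm thick (y), 36 mm high (z 8 to 44 mm over the underside) and runs from x = -72.5 to -117.5; pinch it across y
- magazine_notch (a point): front edge of the catch notch in the magazine's -y side, 44.5 mm ahead of its origin along x, 8 mm above its underside; axes as the magazine's. The notch runs 29.5 mm back from here, is 9 mm deep and open from z 0 to 15.5 mm
- cap_feeder: cap feeder, fixed, placed differently each time: origin on the table under the middle of its mouth, x = direction in which the magazine slides in, z up. Flat bed 14 mm above the table, 110 mm wide. x -135 to 0 mm: open entry bed with only 5 mm high edge strips 37 to 42 mm either side of the centre. Behind it the channel; blue head with the stop face at x = 148, highest point 126 mm above the table
- feeder_mouth (a point): middle of the channel's mouth at bed height; axes as the feeder's. Guide plates 57 mm high, 57 mm apart (1.5 mm play each side) from 18 to 150 mm inside; over the first 18 mm they flare to about 69 mm. No room for fingers beside the magazine inside. Steel straps across the top (71 to 76 mm above the table) start 24 mm inside, so the magazine goes in only along x
- feeder_home (a point): where the magazine's origin lies when it is fully home against the stop: on the bed, on the centre line, 75.5 mm inside the mouth; axes as the feeder's
- catch (a joint): spring catch of the feeder, a lever with a red thumb pad on the feeder's -y side (towards the robot), on an upright pin. 0 = sprung in; about 0.04 to 0.08 rad while the magazine's side holds it aside. The nose meets its ramp about 45 mm before home; pushing past takes about 5 to 15 N. It drops back to 0 when the notch comes, in the last 2 mm before the stop, and then holds the magazine
- catch_hook (a point): tip of the catch's hook when sprung in: 118 mm inside the mouth, 7 mm inside the -y guide plate, 8 mm above the bed; axes as the feeder's
- loading_stand: grey loading stand, fixed, placed differently each time: base plate 225 x 84 mm, its top 12 mm above the table; origin on the table under the magazine's origin, x towards the magazine's nose, z up. Ledges 8 mm high along the magazine's sides, 12 mm high at its nose
- stand_slot (a point): top of the stand's tail block, 58 mm above the table, 98 mm behind the stand's origin: the magazine's tab stands in its 16 mm wide slot, open at the top, and cannot be gripped there; lift the magazine straight up by at least 50 mm
- open_tube: white product tube without its cap, 45 mm diameter, 118 mm tall, standing; origin at the centre of its foot; a bystander
- capped_tube: white capped product tube, 45 mm diameter, 118 mm tall, standing; origin at the centre of its foot; a bystander
- tape_roll: roll of packing tape lying flat, 102 mm diameter, 24 mm high; origin at the centre of its underside; a bystander
- cap_a: loose white tube cap, 46 mm diameter, 12 mm high, lying on the table between stand and feeder; origin at the centre of its underside; a bystander
- cap_b: loose white tube cap, 46 mm diameter, 12 mm high, lying on the table left of the stand; origin at the centre of its underside; a bystander
There are look-alikes about, which are no part of the job. There is more than one size of the cap_magazine; the job needs the larger.

How it is judged:
By the outcome, as a careful person would: the job done as asked, in the order asked, and still so for the second after the job is handed in, with the robot touching nothing.
It also fails if it takes over 48 s, if anything falls off the work surface, if the arm or the gripper's body presses on something with over 40 N, if the wrist force passes 120 N, or if a joint passes its speed limit or range.

## Robot

A 7-joint arm with a two-finger parallel gripper is mounted at the origin on a cart in front of the work surface, level with it; the furniture and walls round the work are solid. World frame = base frame: x ahead of the robot, y to its left, z up, the work surface at z = 0. Lengths are in m, angles in degrees, forces in N, time in s.
With the tool pointing down it reaches from about 0.425 to 0.95 m from the base axis. Payload 4.7 kg.
Tool frame: the origin (TCP) lies on the mounting face of the last link; the fingertips stand 173 mm ahead of it and the grasp point (between the pads) lies 155 mm ahead of it (arm.grasp_offset is the distance from the TCP to the grasp point, in m); z points along the fingers, y is the line along which they close (so a half turn about z gives the same grasp; the last joint's range is limited). The gripper opens to 85 mm and grips with 20 to 120 N. Pads are 22 mm wide; open, the fingers measure 114 mm over their backs; the gripper's body (76 mm by 85 mm) begins 54 mm behind the grasp point. The pads swing forward as they close: fully open they stand 13 mm farther back than shut.
Start: joints at [68.417, 26.849, -2.785, 87.806, 1.381, 65.374, -4.715], TCP at [0.23, -0.635, 0.405] pointing down, gripper open.
Joint ranges: [-148.3, 148.3], [-19.14, 114.17], [-79.39, 73.82], [5.75, 140.21], [-59.74, 239.74], [12.07, 113.84], [-152.46, 152.46]. Speed limits (degrees/s): [147.25, 147.25, 180, 180, 180, 180, 180].

## Interface

Orientations are given as [roll, pitch, yaw] about the fixed x, y, z axes, in that order (R = Rz(yaw) Ry(pitch) Rx(roll)).
In Python, from workcell import arm gives the robot as it stands. Calls block until the motion is done:
- arm.move_ptp(position, orientation): joint-space move of the TCP to a pose.
- arm.line_to(position, rotation=None, rate=0.15, guard=None): straight line of the TCP; rotation=None keeps the orientation; rate is the mean speed in m/s. With guard (N) it stops when the force on the tool has changed by that much, and returns True; else False.
- arm.goto_joints(angles): joint-space move.
- arm.grip(opening): finger opening in m; the grip force is fixed at half the most; returns when the fingers have stopped.
- arm.pause(seconds).
- arm.solve_ik(position, orientation): joint angles nearest the present ones, or None.
- arm.sense(): the state.
- arm.grab_frame(name): name is "scene" or "side" or "wrist"; returns the picture (480x640x3 uint8, red, green, blue); there is no depth.
- arm.get_calibration(name): a dict with "fovy" (degrees; the focal length in pixels is half the picture's height over the tangent of half this angle, whatever the lens; pixels are square), "cx", "cy" (the principal point, pixels), "world_to_cam" (4x4, takes a point from world to camera coordinates). Camera axes: x right, y up, looking along -z (the intrinsics and any distortion apply to the point x, -y, -z); pixel columns grow to the right and rows downward; lengths in m; the calibration is good to about 2 mm. A picture is of the moment at which its call begins: read the wrist's pose just before it. get_calibration takes no time and is no camera call; for the wrist camera it gives the pose at the moment of the call.
A pose or a line that the arm cannot do raises arm.PlanningError and nothing moves.
- arm.hand_in(): hands the job in; it is judged then, once.
The state is a dict: "time_s": time; "joint_positions": joint angles; "joint_velocities": joint speeds; "joint_torque": joint torques, N m; "ee_pos": TCP position; "eef_rot": TCP orientation; "contact_force": force on the tool from outside, world axes, zero at the start; "torque": the same for the moment, N m; "opening": finger opening in m; "gripper_force": force on a finger pad.
Only numpy, scipy, OpenCV 4.12 (cv2) and the standard library are available. Lean on these libraries where they do the work, as an engineer would, in place of code of your own. Each camera call takes 0.05 s, during which the arm holds its last target. There are 200 camera calls.

## Working session

There is one attempt and no reset: what is moved stays moved. The work goes in short steps, each a Python script; the robot and the scene stay as the last script left them, time stands still between calls to the robot, and variables do not carry over. Pictures are saved under pics/ and viewed, at most 10 in all, crops included, and the job is handed in when it is done.

```bash
ls; mkdir -p pics; python3 - <<'E'
from workcell import arm
import cv2,numpy as np,json
for n in("scene","side"):
    f=arm.grab_frame(n); cv2.imwrite(f"pics/{n}0.png",f[:,:,::-1]); c=arm.get_calibration(n); print(n,{k:(np.round(v,4).tolist() if k=="world_to_cam" else v) for k,v in c.items()})
s=arm.sense();print(s["time_s"],s["ee_pos"],s["eef_rot"],arm.grasp_offset)
E
```

```text
pics
scene {'fovy': 48.10033503846956, 'cx': 310.1854216662809, 'cy': 240.18854631534518, 'world_to_cam': [[-0.6305, -0.7758, -0.0225, 0.3882], [0.435, -0.3772, 0.8176, -0.2648], [-0.6428, 0.5057, 0.5754, -1.2758], [0.0, 0.0, 0.0, 1.0]]}
side {'fovy': 51.74530077353967, 'cx': 314.44017912442683, 'cy': 243.0719338860942, 'world_to_cam': [[0.9852, -0.1711, -0.0079, -0.5307], [0.0778, 0.4061, 0.9105, -0.1325], [-0.1525, -0.8977, 0.4134, -1.3578], [0.0, 0.0, 0.0, 1.0]]}
0.1 [ 0.23000633 -0.63436774  0.40373688] [-1.79895936e+02  4.66296700e-03  1.99290866e+01] 0.1547
```

View pics/scene0.png

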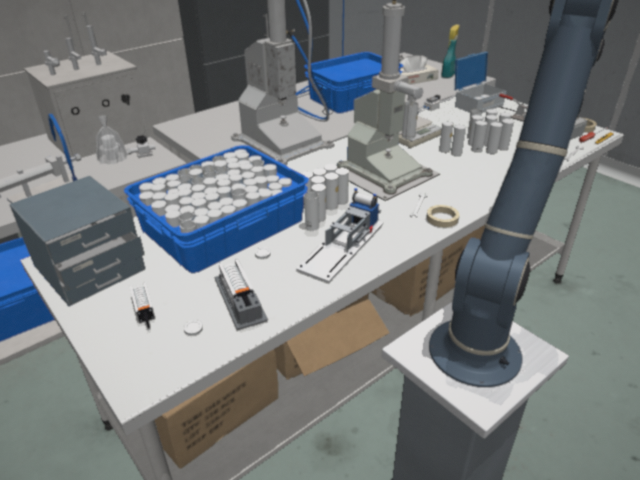

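View pics/side0.png

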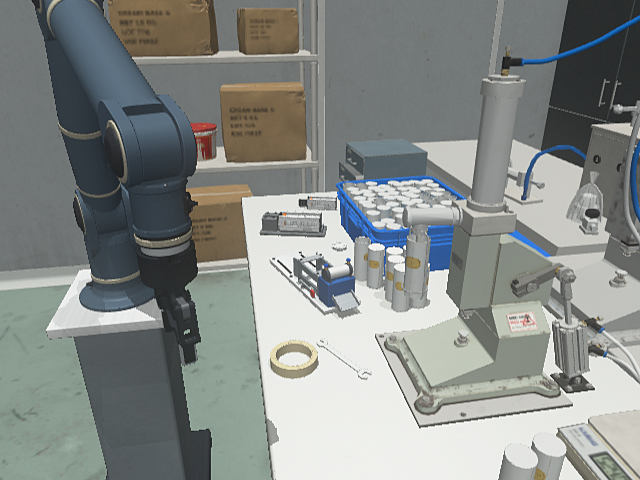

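The scene view shows two possible magazines. One is on the grey stand at (238,282), and a smaller one lies free at (143,303). I choose the one on the stand, since it is larger and sits in the slot block. The feeder has its bed at (340,250) and blue head at (365,205). The caps are at (193,328) and (262,253), and the tape is at (443,215).

```bash
cat > h.py <<'E'
from workcell import arm
import numpy as np,cv2
def ray(cal,u,v):
    f=240/np.tan(np.radians(cal["fovy"])/2); W=np.array(cal["world_to_cam"]); R=W[:3,:3];t=W[:3,3]
    return -R.T@t, R.T@np.array([(u-cal["cx"])/f,-(v-cal["cy"])/f,-1])
def onz(cal,u,v,z):
    o,d=ray(cal,u,v); return o+d*(z-o[2])/d[2]
def proj(cal,p):
    f=240/np.tan(np.radians(cal["fovy"])/2); W=np.array(cal["world_to_cam"]); c=W[:3,:3]@np.array(p)+W[:3,3]
    return np.array([cal["cx"]+f*c[0]/-c[2],cal["cy"]-f*c[1]/-c[2]])
E
python3 - <<'E'
from h import *
c=arm.get_calibration("scene")
for n,u,v,z in[("bignose",232,263,.066),("bigtail",243,293,.066),("standtailR",263,316,0.0),("standtailL",241,327,0),("small",143,303,.02),("bed near L",299,268,.014),("bed near R",336,278,.014),("bed far",382,226,.014),("headtop",365,193,.12),("capA",262,253,.012),("capB",193,328,.012)]: print(n,onz(c,u,v,z).round(3))
print("wristcal",np.linalg.inv(arm.get_calibration("wrist")["world_to_cam"]).round(3), arm.get_calibration("wrist")["fovy"])
im=cv2.imread("pics/scene0.png")
cv2.imwrite("pics/crop0.png",cv2.resize(im[170:350,120:400],None,fx=2.85,fy=2.85,interpolation=cv2.INTER_CUBIC))
E
```

```text
bignose [0.594 0.292 0.066]
bigtail [0.469 0.338 0.066]
standtailR [0.427 0.311 0.   ]
standtailL [0.43  0.377 0.   ]
small [0.655 0.535 0.02 ]
bed near L [0.51  0.127 0.014]
bed near R [0.408 0.076 0.014]
bed far [ 0.508 -0.205  0.014]
headtop [ 0.563 -0.179  0.12 ]
capA [0.641 0.164 0.012]
capB [0.494 0.476 0.012]
wristcal [[ 0.339  0.897  0.285  0.303]
 [-0.941  0.324  0.101 -0.609]
 [-0.001 -0.302  0.953  0.374]
 [ 0.     0.     0.     1.   ]] 61.725385515900456
```

View pics/crop0.png

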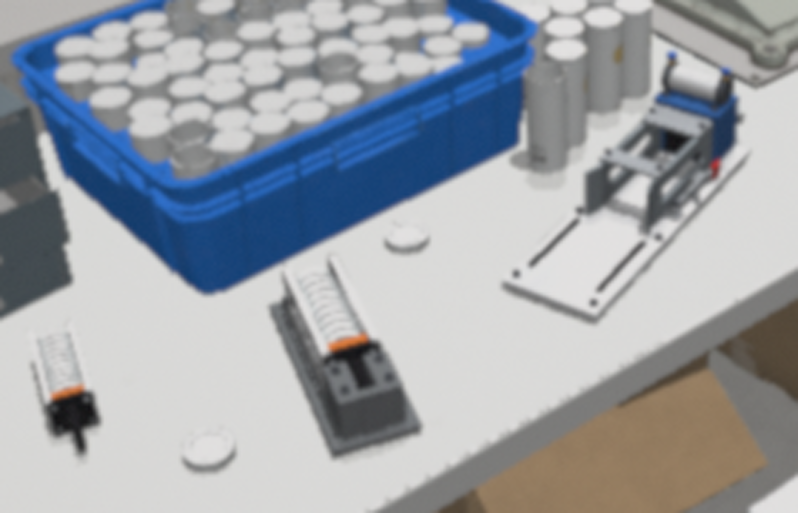

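The crop confirms the choice: a long channel with white caps and an orange-black tail, sitting in the grey stand's slotted block. The smaller one on the left has no stand. The feeder's mouth faces +y and its red thumb pad is on the robot's side. Next I'll take close wrist views above the feeder and the stand.

```bash
python3 - <<'E'
from h import *
c=arm.get_calibration("side")
for u,v in[(380,335),(420,425)]: print("press",onz(c,u,v,.0).round(3))
def view(p,yaw,n):
    arm.move_ptp(p,[180,0,yaw]); f=None
    cal=arm.get_calibration("wrist"); f=arm.grab_frame("wrist"); cv2.imwrite(f"pics/{n}.png",f[:,:,::-1]); np.save(f"pics/{n}.npy",cal,allow_pickle=True)
    s=arm.sense(); print(n,s["time_s"],s["ee_pos"].round(4),s["eef_rot"].round(2),s["joint_positions"].round(1))
view([0.50,0.02,0.40],-63.4,"wf")
view([0.54,0.31,0.40],-20,"ws")
E
```

```text
press [ 0.638 -0.327  0.   ]
press [ 0.628 -0.612  0.   ]
wf 2.6583 [0.5001 0.0193 0.4001] [-1.7999e+02 -1.0000e-02 -6.3470e+01] [ -59.    18.1   64.6  113.8  -19.    59.6 -139.2]
ws 3.8333 [0.5407 0.3071 0.4005] [ 1.7998e+02 -4.0000e-02 -2.0280e+01] [ -67.1   27.6   47.6   97.8  -22.2   64.5 -123.3]
```

View pics/wf.png

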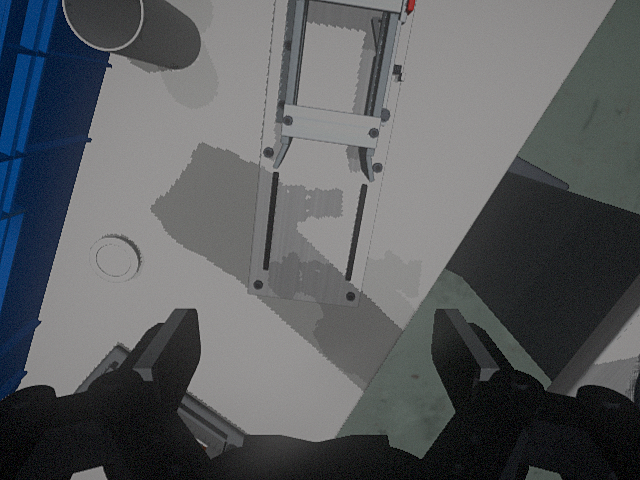

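View pics/ws.png

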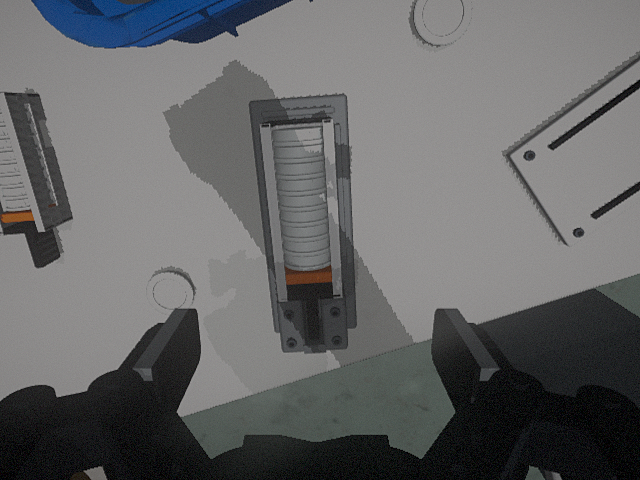

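wf shows the feeder: bed front corners at (249,292) and (359,305), strips (275,172)-(267,270) and (364,184)-(348,280), and the strap's front edge at about (279,134)-(379,149). ws shows the magazine: rails (262,125)-(280,300) and (333,120)-(341,298), nose at row ~122, and its tab in the slot at (314,325). I'll refine these numerically.

```bash
cat > m.py <<'E'
from h import *
def edge(g,p,q,n=25,w=6,horiz=True,sgn=0):
    """points of strongest gradient across line p->q (scan along image x if horiz else y)"""
    out=[]
    for t in np.linspace(.05,.95,n):
        u,v=np.array(p)*(1-t)+np.array(q)*t; u0,v0=int(round(u)),int(round(v))
        s=(g[v0,u0-w:u0+w+1] if horiz else g[v0-w:v0+w+1,u0]).astype(float)
        d=np.diff(cv2.GaussianBlur(s.reshape(1,-1),(3,1),.7).ravel()); d=d*sgn if sgn else abs(d)
        k=d.argmax(); o=k-w+.5
        out.append((u0+o,v0) if horiz else (u0,v0+o))
    return np.array(out,np.float32)
def line3(cal,pts,z):
    P=np.array([onz(cal,u,v,z)[:2] for u,v in pts],np.float32)
    l=cv2.fitLine(P,cv2.DIST_HUBER,0,.001,.001).ravel(); d,p=l[:2],l[2:]
    r=(P-p)@np.array([-d[1],d[0]]); return p,d,np.median(abs(r))*1000
E
python3 - <<'E'
from m import *
ang=lambda d:np.degrees(np.arctan2(d[1],d[0]))
# feeder
cal=np.load("pics/wf.npy",allow_pickle=True).item(); im=cv2.imread("pics/wf.png"); g=cv2.cvtColor(im,6)
print("feeder"); 
for nm,p,q in(("L",(275,172),(267,270)),("R",(364,184),(348,280))):
    m=np.zeros_like(g); cv2.line(m,p,q,255,16); m=((g<75)&(m>0)).astype(np.uint8); v,u=np.nonzero(m)
    P=line3(cal,list(zip(u,v)),.019); print(nm,len(u),P[0].round(4),ang(P[1])%180,P[2])
    e=[onz(cal,u[v<v.min()+2].mean(),v.min(),.019)[:2].round(4),onz(cal,u[v>v.max()-2].mean(),v.max(),.019)[:2].round(4)];print(e)
for nm,p,q,z,h in(("front",(252,292),(356,305),.014,0),("strapfront",(284,138),(375,149),.076,0)):
    P=line3(cal,edge(g,p,q,horiz=h),z); print(nm,P[0].round(4),ang(P[1])%180,P[2])
for u,v in((249,292),(359,305)): print(onz(cal,u,v,.014).round(4))
for u,v in((276,165),(371,180)): print("flare top",onz(cal,u,v,.071).round(4))
# magazine
cal=np.load("pics/ws.npy",allow_pickle=True).item(); im=cv2.imread("pics/ws.png"); g=cv2.cvtColor(im,6)
print("mag")
for nm,p,q,z,h in(("L",(262,130),(279,292),.066,1),("R",(334,130),(341,292),.066,1),("nose",(268,122),(328,120),.066,0),("sbL",(251,110),(273,320),.012,1),("sbR",(347,105),(355,320),.012,1),("sbN",(258,101),(340,96),.012,0),("blkT",(290,352),(340,349),.058,0)):
    P=line3(cal,edge(g,p,q,horiz=h,w=5),z); print(nm,P[0].round(4),ang(P[1])%180,P[2])
o=np.full((600,800,3),0,np.uint8)
a=cv2.imread("pics/wf.png")[100:310,240:400]; o[:600,:400]=cv2.resize(a,(400,525),interpolation=2)[:600] if 0 else cv2.copyMakeBorder(cv2.resize(a,(400,525),interpolation=2),0,75,0,0,0)
b=im[85:360,240:365]; o[:,400:673]=cv2.resize(b,(273,600),interpolation=2)
cv2.imwrite("pics/z1.png",o)
E
```

```text
feeder
L 563 [0.5282 0.0552] 108.5298 1.2899232
[array([0.5427, 0.0073]), array([0.5131, 0.1005])]
R 544 [0.4536 0.0304] 108.42917 1.2698927
[array([ 0.4684, -0.0189]), array([0.438 , 0.0756])]
front [0.4571 0.1116] 17.623096 2.117837
strapfront [ 0.5135 -0.0345] 19.419416 0.2567144
[0.5168 0.1316 0.014 ]
[0.4143 0.0962 0.014 ]
flare top [ 0.5431 -0.0013  0.071 ]
flare top [ 0.4748 -0.0228  0.071 ]
mag
L [0.5531 0.3412] 163.55952 0.21098462
R [0.5242 0.2936] 163.6304 0.24902262
nose [0.6067 0.2928] 72.72611 0.16479078
sbL [0.5526 0.3569] 163.55936 0.18224789
sbR [0.5027 0.2843] 163.53574 0.2551535
sbN [0.6277 0.2926] 73.82802 0.24232058
blkT [0.4172 0.3513] 77.015236 0.88146627
```

View pics/z1.png

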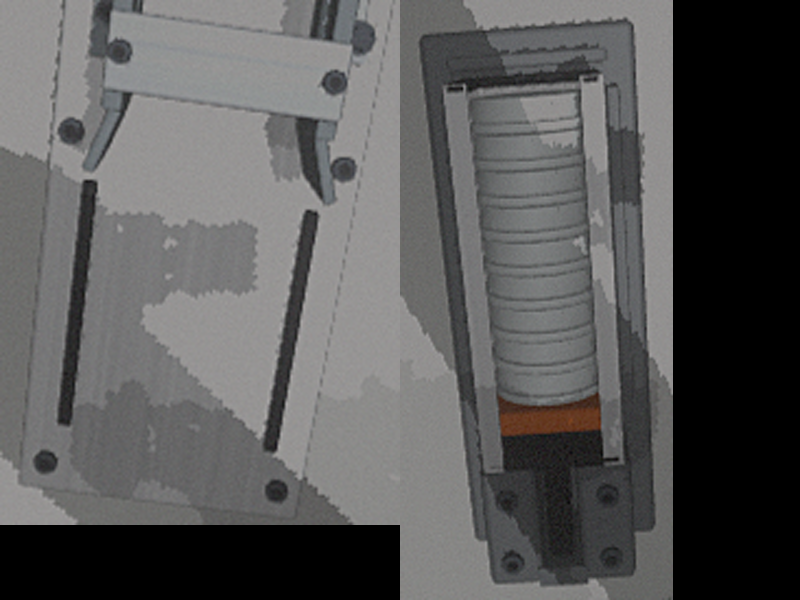

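Magazine: width 53.8 mm and base width 83.8 mm, both matching the description, origin (0.538,0.3175), yaw -16.4°. Feeder: strip spacing 78.6 mm against 79 expected, yaw about -71.4°, mouth about (0.509,-0.0125). Next: grasp, lift and carry to just over the entry bed, then look again.

```bash
cat >> h.py <<'E'
YF=-71.4; M=np.array([.5089,-.0125])
def F(x,y,yaw=None,M_=None):
    a=np.radians(YF if yaw is None else yaw); m=M if M_ is None else M_
    return m+x*np.array([np.cos(a),np.sin(a)])+y*np.array([-np.sin(a),np.cos(a)])
def st(t=""):
    s=arm.sense(); print(t,round(s["time_s"],2),s["ee_pos"].round(4),s["eef_rot"].round(2),"F",s["contact_force"].round(1),"open",round(s["opening"],4),"gf",np.round(s["gripper_force"],1)); return s
def snap(n):
    cal=arm.get_calibration("wrist"); f=arm.grab_frame("wrist"); cv2.imwrite(f"pics/{n}.png",f[:,:,::-1]); np.save(f"pics/{n}.npy",cal,allow_pickle=True)
E
python3 - <<'E'
from h import *
G=arm.grasp_offset
o=[.5383,.3175]
arm.move_ptp([*o,.30],[180,0,-16.4]); 
print("hit",arm.line_to([*o,.012+.032+G],rate=.12,guard=15)); st("at")
arm.grip(.040); s=st("grip")
if s["opening"]>.048:
    arm.line_to([*o,.012+.032+G+.10],rate=.12); st("lift")
    p=F(-62,0) if 0 else F(-.062,0)
    arm.line_to([*p,.014+.032+G+.09],[180,0,YF],rate=.2); arm.line_to([*p,.014+.032+G+.035],rate=.15); arm.pause(.2)
    st("pre"); snap("pre")
E
```

```text
hit False
at 5.31 [0.5388 0.3176 0.1995] [-1.7993e+02 -7.0000e-02 -1.6410e+01] F [ 0.4  0.9 -0.5] open 0.0853 gf 0.0
grip 5.71 [0.5387 0.3178 0.1996] [-1.7992e+02 -5.0000e-02 -1.6390e+01] F [-0.3  1.7  5.9] open 0.0533 gf 65.4
lift 6.69 [0.5378 0.3175 0.2977] [ 1.7992e+02  8.0000e-02 -1.6390e+01] F [ 0.3  0.4 -4.3] open 0.0532 gf 64.4
pre 8.93 [0.4896 0.0463 0.2366] [-1.7988e+02 -1.0000e-02 -7.1390e+01] F [-0.4 -0.8 -3.8] open 0.0536 gf 64.4
```

View pics/pre.png

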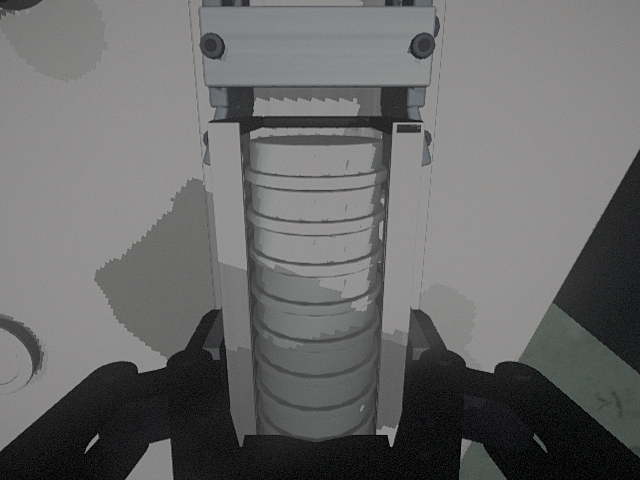

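pre shows the magazine held squarely: nose corners (211,123) and (425,123), strap front edge at row ~87 from x≈203 to 432, and flare tips at (207,163) and (429,163). I'll check these in the feeder frame.

```bash
python3 - <<'E'
from m import *
from h import YF,M
cal=np.load("pics/pre.npy",allow_pickle=True).item(); g=cv2.cvtColor(cv2.imread("pics/pre.png"),6)
a=np.radians(YF); X=np.array([np.cos(a),np.sin(a)]);Y=np.array([-X[1],X[0]])
def inF(p): p=np.array(p)[:2]-M; return (1000*np.array([p@X,p@Y])).round(1)
def rel(d): return (np.degrees(np.arctan2(d[1],d[0]))-YF+45)%90-45
for nm,p,q,z,h,w in(("strap front z76",(210,87),(425,87),.076,0,6),("strap back z76",(210,7),(425,7),.076,0,5),("strapL",(200,15),(203,80),.076,1,6),("strapR",(437,15),(432,80),.076,1,6),
  ("magL",(211,130),(226,330),.103,1,6),("magR",(425,130),(408,300),.103,1,7),("nose",(214,122),(420,122),.103,0,5),("bedL",(192,30),(205,120),.014,1,4),("bedR",(444,30),(434,120),.014,1,4)):
    P=line3(cal,edge(g,p,q,horiz=h,w=w),z); print(nm,inF(P[0]),"yaw",round(float(rel(P[1])),2),"res",P[2].round(2))
for u,v in((207,163),(429,163)): print("flare tip",inF(onz(cal,u,v,.071)))
E
```

```text
strap front z76 [22.7 -1.6] yaw -0.01 res 0.03
strap back z76 [44.3 -2. ] yaw -0.22 res 0.03
strapL [33.6 34.7] yaw -0.59 res 0.09
strapR [ 32.5 -34.7] yaw -3.8 res 0.19
magL [-19.5  27.4] yaw 0.02 res 0.1
magR [-14.3 -26.6] yaw -0.99 res 0.26
nose [12.4 -4. ] yaw -0.39 res 0.66
bedL [31.7 54.1] yaw 2.82 res 0.31
bedR [ 28.5 -54.2] yaw 0.15 res 0.11
flare tip [-1.4 36.9]
flare tip [ -1.5 -37.4]
```

Aligned within about 0.5 mm, with the nose about 13 mm inside. I'll lower it, release, back up and regrip on the tab.

```bash
python3 - <<'E'
from h import *
G=arm.grasp_offset; p=F(-.062,0); z=.014+.032+G
print("hit",arm.line_to([*p,z-.0015],rate=.05,guard=6)); st("down")
arm.grip(.085); st("open")
arm.line_to([*p,.30],rate=.15)
# view for the tab: step back along feeder -x
t=F(-.062-.096,0); arm.line_to([*t,.30],rate=.2); st("over tab"); arm.pause(.1); snap("tab")
E
```

```text
hit True
down 9.64 [0.4888 0.0462 0.2014] [ 1.7988e+02  7.0000e-02 -7.1400e+01] F [-0.8  1.2  5.3] open 0.0533 gf 65.6
open 10.07 [0.4879 0.0467 0.2008] [ 1.7976e+02  6.0000e-02 -7.1350e+01] F [ 0.4  0.6 -0.5] open 0.085 gf 0.0
over tab 11.51 [0.4585 0.1366 0.2997] [ 1.7973e+02 -1.0000e-02 -7.1380e+01] F [-0.2 -1.2 -0. ] open 0.0849 gf 0.0
```

View pics/tab.png

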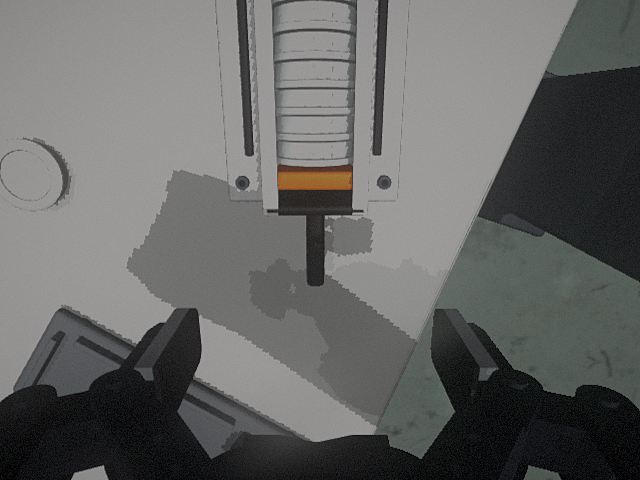

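tab shows the magazine lying straight on the bed, released. The tab runs (316,213)-(316,285), and the stand at lower left is clear. I'll pinch the tab and slide.

```bash
python3 - <<'E'
from m import *
from h import *
G=arm.grasp_offset
cal=np.load("pics/tab.npy",allow_pickle=True).item(); im=cv2.imread("pics/tab.png"); g=cv2.cvtColor(im,6)
a=np.radians(YF); X=np.array([np.cos(a),np.sin(a)]);Y=np.array([-X[1],X[0]])
inF=lambda p:np.array([(p[:2]-M)@X,(p[:2]-M)@Y])
m=np.zeros_like(g); m[222:300,300:334]=g[222:300,300:334]<50; n,l,s,c=cv2.connectedComponentsWithStats(m); k=1+s[1:,4].argmax()
x0,y0,w,h,A=s[k]; e=inF(onz(cal,c[k][0],y0+h,.058)); mid=inF(onz(cal,*c[k],.058)); print("tab box",s[k],"end",e*1000,"mid",mid*1000)
gx=np.clip(e[0]+.0215,-.162,-.150); gy=mid[1]; print("grasp",gx,gy)
if abs(gy)<.005 and abs(e[0]+.1795)<.008:
    z=.014+.029+G
    print("hit",arm.line_to([*F(gx,gy),z],rate=.12,guard=8)); st("at")
    arm.grip(.004); q=st("grip")
    if .007<q["opening"]<.014:
        dx=.1375-.055  # to ~55 mm before home
        print("hit",arm.line_to([*F(gx+dx,gy*.5),z],rate=.08,guard=20)); st("slid")
E
```

```text
tab box [ 306  222   18   64 1015] end [-176.48903203   -0.84314134] mid [-157.10131235   -0.9224056 ]
grasp -0.15498903203411837 -0.0009224056036106557
hit False
at 12.66 [0.4589 0.134  0.1981] [ 1.7983e+02  6.0000e-02 -7.1370e+01] F [ 0.3  1.1 -0.3] open 0.0847 gf 0.0
grip 13.33 [0.4588 0.1342 0.1979] [ 1.798e+02  8.000e-02 -7.135e+01] F [-0.2  0.8  3.4] open 0.0091 gf 59.5
hit False
slid 14.52 [0.4855 0.0573 0.1979] [179.78   0.23 -71.27] F [-2.5  4.1  6. ] open 0.0091 gf 59.9
```

```bash
python3 - <<'E'
from h import *
z=.014+.029+arm.grasp_offset; a=np.radians(YF); X=np.array([np.cos(a),np.sin(a)])
y=-.0005
for x in (-.050,-.035,-.025,-.013):
    h=arm.line_to([*F(x,y),z],rate=.05,guard=35); s=st(f"x{x} {h}"); print("along",((s["ee_pos"][:2]-M)@X*1000).round(1))
    if h: break
for n in("scene","side"):
    f=arm.grab_frame(n); cv2.imwrite(f"pics/{n}1.png",f[:,:,::-1])
snap("home")
A=cv2.imread("pics/scene1.png")[180:250,310:400]; B=cv2.imread("pics/side1.png")[240:320,270:370]; W=cv2.imread("pics/home.png")
o=np.zeros((600,800,3),np.uint8); o[:300,:400]=cv2.resize(W,(400,300)); o[:311,400:]=cv2.resize(A,(400,311),interpolation=2); o[311:600,:361]=cv2.resize(B,(361,289),interpolation=2)
cv2.imwrite("pics/z2.png",o)
E
```

```text
x-0.05 False 15.12 [0.4929 0.0373 0.1979] [179.81   0.36 -71.15] F [-1.2  7.6  6.2] open 0.0092 gf 60.1
along -52.3
x-0.035 False 15.57 [0.4976 0.0232 0.1979] [179.8    0.41 -71.15] F [-1.9  8.2  5.8] open 0.0093 gf 60.2
along -37.4
x-0.025 False 15.92 [0.5008 0.0138 0.1979] [179.8    0.43 -71.15] F [-1.1  8.7  6.6] open 0.0094 gf 60.2
along -27.5
x-0.013 False 16.31 [0.5041 0.006  0.1978] [179.71   0.99 -70.95] F [-5.6 19.9 16.4] open 0.0092 gf 61.6
along -19.1
```

View pics/z2.png

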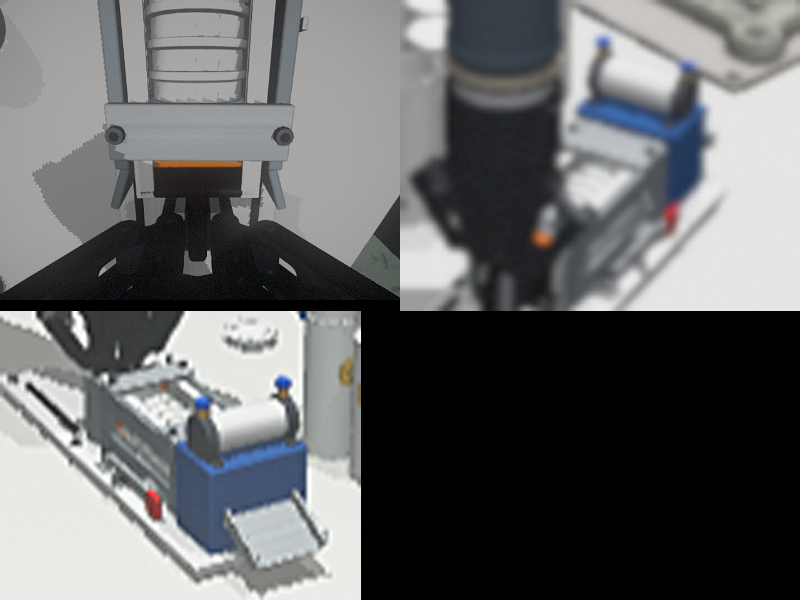

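z2 shows the magazine in the channel with its tail plate about level with the flare tips. The arm has stopped on about 20 N of resistance, roughly where home should be. I'll push a little harder, then compare the red pad's position with the start and test the catch.

```bash
python3 - <<'E'
from m import *
from h import *
z=.014+.029+arm.grasp_offset; a=np.radians(YF); X=np.array([np.cos(a),np.sin(a)])
al=lambda s:((s["ee_pos"][:2]-M)@X*1000).round(1)
def red(im):
    h=cv2.cvtColor(im,cv2.COLOR_BGR2HSV).astype(int); m=((h[...,0]<6)|(h[...,0]>174))&(h[...,1]>140)&(h[...,2]>60); w=np.zeros(m.shape,bool); w[270:310,295:330]=1; v,u=np.nonzero(m&w); return len(u),u.mean().round(2),v.mean().round(2)
print("red before/at stop",red(cv2.imread("pics/side0.png")),red(cv2.imread("pics/side1.png")))
h=arm.line_to([*F(-.006,-.0005),z],rate=.04,guard=25); s=st(f"push {h}"); print(al(s))
f=arm.grab_frame("side"); cv2.imwrite("pics/side2.png",f[:,:,::-1]); print("red pushed",red(cv2.imread("pics/side2.png")))
# gentle pull: does the catch hold?
h=arm.line_to([*F(-.028,-.0005),z],rate=.04,guard=45); s=st(f"pull {h}"); print(al(s))
E
```

```text
red before/at stop (9, np.float64(312.56), np.float64(292.44)) (10, np.float64(312.4), np.float64(292.6))
push False 16.78 [0.5052 0.0038 0.1976] [179.57   1.75 -70.84] F [-12.7  33.7  27.4] open 0.0091 gf 63.3
-16.6
red pushed (10, np.float64(312.4), np.float64(292.6))
pull True 17.23 [0.5023 0.0081 0.1975] [179.76   0.37 -71.1 ] F [-1.2  0.4  2. ] open 0.0089 gf 60.1
-21.6
```

```bash
python3 - <<'E'
from h import *
z=.014+.029+arm.grasp_offset; a=np.radians(YF); X=np.array([np.cos(a),np.sin(a)])
al=lambda s:((s["ee_pos"][:2]-M)@X*1000).round(1)
h=arm.line_to([*F(-.030,-.0005),z],rate=.03,guard=17); s=st(f"pull {h}"); print(al(s))
E
```

```text
pull True 17.48 [0.5004 0.0102 0.1974] [ 1.7983e+02 -1.4000e-01 -7.1140e+01] F [ 1.9 -1.2 -0.1] open 0.0089 gf 59.7
-24.2
```

The pull was held: the guard fired within 2.6 mm, which is about the catch's play. I'll reseat gently, release, back away and inspect from near.

```bash
python3 - <<'E'
from h import *
z=.014+.029+arm.grasp_offset; a=np.radians(YF); X=np.array([np.cos(a),np.sin(a)])
al=lambda s:((s["ee_pos"][:2]-M)@X*1000).round(1)
h=arm.line_to([*F(-.012,-.0005),z],rate=.04,guard=35); s=st(f"push {h}"); print(al(s))
x=al(s)/1000
arm.line_to([*F(-.0205,-.0005),z],rate=.04); s=st("relax"); print(al(s))
arm.grip(.085); s=st("open"); 
arm.line_to([*F(-.0205,0),.30],rate=.15); arm.line_to([*F(-.06,-.03),.36],rate=.2); arm.pause(.1); st("up"); snap("fin")
f=arm.grab_frame("side"); cv2.imwrite("pics/side3.png",f[:,:,::-1])
W=cv2.imread("pics/fin.png")[0:330,160:560]; cv2.imwrite("pics/z3.png",cv2.resize(W,(727,600),interpolation=2))
E
```

```text
push True 17.81 [0.5032 0.0052 0.1978] [179.6    1.06 -70.98] F [-1.3  1.6  6.7] open 0.0097 gf 60.6
-18.6
relax 18.06 [0.5022 0.0065 0.1978] [179.62   0.92 -70.96] F [ 1.4 -1.7  1.6] open 0.0091 gf 59.9
-20.1
open 18.77 [0.5018 0.0068 0.1977] [179.57   0.99 -70.94] F [-0.2  0.7 -0.1] open 0.085 gf 0.0
up 20.25 [0.4614 0.0347 0.3591] [179.49   0.94 -70.97] F [-0.2  0.9  0.1] open 0.0847 gf 0.0
```

View pics/z3.png

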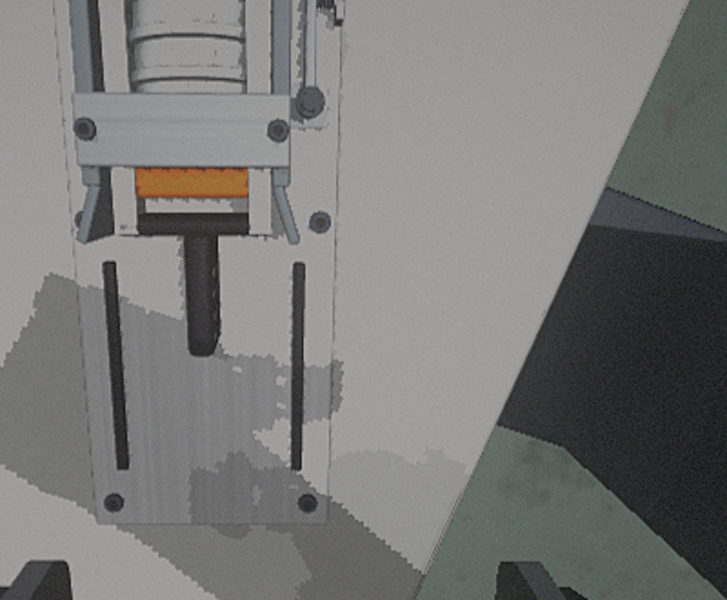

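z3 shows the magazine released in the channel: tab end at original pixel (271,195), tail plate just inside the flare tips. Now the numeric check of depth and catch.

```bash
python3 - <<'E'
from m import *
from h import *
a=np.radians(YF); X=np.array([np.cos(a),np.sin(a)]);Y=np.array([-X[1],X[0]])
inF=lambda p:(1000*np.array([(p[:2]-M)@X,(p[:2]-M)@Y])).round(1)
cal=np.load("pics/fin.npy",allow_pickle=True).item()
s=1.8175; P=lambda u,v,z:inF(onz(cal,160+u/s,v/s,z))
for n,u,v,z in(("tabend",202,355,.058),("railL",125,236,.068),("railR",258,236,.068),("flareL",82,242,.071),("flareR",296,243,.071),("bedL",98,523,.014),("bedR",327,523,.014),("strapF",180,166,.076)): print(n,P(u,v,z))
for n in("side0","side1","side3"):
    im=cv2.imread(f"pics/{n}.png").astype(float)[278:305,300:325]; r=np.clip(im[...,2]-np.maximum(im[...,0],im[...,1])-15,0,None); v,u=np.mgrid[278:305,300:325]
    print(n,r.sum(),((r*u).sum()/r.sum()).round(2),((r*v).sum()/r.sum()).round(2))
c=arm.get_calibration("side"); p0=F(.118,-.06); 
print("px shift for 3mm outward",proj(c,[*F(.118,-.063),.03])-proj(c,[*p0,.03]))
E
```

```text
tabend [-44.2  -2.2]
railL [-0.2 22. ]
railR [  0.1 -23.7]
flareL [-2.  36.2]
flareR [ -2.  -36.8]
bedL [-135.7   54. ]
bedR [-135.4  -54.5]
strapF [22.5  1.2]
side0 1961.0 312.15 292.35
side1 2013.0 312.14 292.37
side3 1982.0 312.15 292.35
px shift for 3mm outward [-1.0210465   0.28206683]
```

The catch is sprung in: the red pad is back at its start position within 0.02 px, where a 3 mm offset would shift it about 1 px. The magazine's tail is within about 1.5 mm of fully home, inside the catch's 2 mm play, and the pull was held. Handing in.

```bash
python3 -c "
from h import *
st(); print(arm.hand_in())"
```

```text
20.35 [0.4614 0.0344 0.3592] [179.49   0.92 -71.01] F [ 0.3 -0.6 -0.3] open 0.085 gf 0.0
the job is handed in; nothing more can be done
None
```

I handed the job in at 20.4 s: the larger magazine is in the feeder with the catch sprung in, about 1–1.5 mm short of the stop by my measurement (within the catch's 2 mm play), and the gripper is clear; I took no final picture of the tubes, loose caps or tape roll.

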